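# Find the rocking cover of the parts tray and seat it

### The job

One of the four identical covers of the wooden parts tray is not home. With the fingertips, press lightly near the edge of one cover after another until you find the one that rocks, then press that cover down until it is fully home and level like the others. Only press: do not lift any cover out, leave the other things on the bench where they are, and finish clear of everything.

Things in the scene. Friction and masses are not known exactly. Their poses are not given: they have to be found in the camera images.
- tray: fixed dark wooden tray, 196x196 mm, rim 33 mm high, with 2 x 2 square wells, each closed by one cover; well centres 47 mm either way from its middle along its x and y. Origin: centre of its underside, on the bench; z up. A cover that is home rests on a ledge all round its well: underside 24 mm above the bench, top 36 mm, and does not give when pressed
- tray_mid (a point): middle of the tray at rim height. Hidden under each cover's middle is a 10 mm wide snap stud. One still stands 3 to 3.5 mm too high: its cover lies level on it alone, and 2 to 6 N near an edge (25 to 32 mm from its middle) tips it about 0.1 rad until that edge meets the ledge. The stiff stud goes down under some 13 N on the cover's middle (18 to 20 N is ample) and stays down
- cover_1: one of four identical square covers: bare aluminium, thin dark lines and a blue dot in the middle, 80x80x12 mm, 0.12 kg, loose in its well with about 1 mm of play all round. Origin: centre of its underside; x and y along its edges, z up. Which cover is not home, and which well each is in, differs from start to start
- cover_2: one of four identical square covers: bare aluminium, thin dark lines and a blue dot in the middle, 80x80x12 mm, 0.12 kg, loose in its well with about 1 mm of play all round. Origin: centre of its underside; x and y along its edges, z up. Which cover is not home, and which well each is in, differs from start to start
- cover_3: one of four identical square covers: bare aluminium, thin dark lines and a blue dot in the middle, 80x80x12 mm, 0.12 kg, loose in its well with about 1 mm of play all round. Origin: centre of its underside; x and y along its edges, z up. Which cover is not home, and which well each is in, differs from start to start
- cover_4: one of four identical square covers: bare aluminium, thin dark lines and a blue dot in the middle, 80x80x12 mm, 0.12 kg, loose in its well with about 1 mm of play all round. Origin: centre of its underside; x and y along its edges, z up. Which cover is not home, and which well each is in, differs from start to start
- flux_jar: white round screw jar, 48 mm wide, 29 mm high. Loose bystander on the bench beside the tray; origin: centre of its underside
- solder_tin: tan round tin, 56 mm wide, 28 mm high. Loose bystander on the bench beside the tray; origin: centre of its underside
- bench_block: grey steel block, 56x56x12 mm. Loose bystander on the bench beside the tray; origin: centre of its underside
- dropper_bottle: amber dropper bottle with black top, 30 mm wide, 93 mm high. Loose bystander on the bench beside the tray; origin: centre of its underside
Not all that is in view belongs to the job. Leave any turquoise look-alike of the cover_3 alone.

How it is judged:
On the way:
1. the loose cover is rocked by a finger pressing lightly near its edge, before it is seated (((angle between cover_1's own z axis and vertical above 0.035 rad and contact force between the fingers and cover_1 above 0.3 N) or (angle between cover_2's own z axis and vertical above 0.035 rad and contact force between the fingers and cover_2 above 0.3 N) or (angle between cover_3's own z axis and vertical above 0.035 rad and contact force between the fingers and cover_3 above 0.3 N) or (angle between cover_4's own z axis and vertical above 0.035 rad and contact force between the fingers and cover_4 above 0.3 N))), for 0.05 s.
At the end, for the whole second after the job is handed in: all four covers rest in their wells: underside 22 to 25.5 mm above the tray's underside, tilted less than 0.025 rad, at rest (z of cover_1 in the frame of tray between 0.022 and 0.0255 m and z of cover_2 in the frame of tray between 0.022 and 0.0255 m and z of cover_3 in the frame of tray between 0.022 and 0.0255 m and z of cover_4 in the frame of tray between 0.022 and 0.0255 m and angle between each of cover_1, cover_2, cover_3, cover_4's own z axis and vertical below 0.025 rad and linear speed of each of cover_1, cover_2, cover_3, cover_4 below 0.01 m/s); the robot touches nothing.
It fails at once if a cover is lifted (its middle rises more than 8 mm above a home cover's) (z of any of cover_1, cover_2, cover_3, cover_4 in the frame of tray above 0.0325 m).
It fails at once if a bystander is moved more than 15 mm (distance of any of flux_jar, solder_tin, bench_block, dropper_bottle from where it was at the start of the episode above 0.015 m).
It also fails if it takes over 64 s, if anything falls off the work surface, if the arm or the gripper's body presses on something with over 40 N, if the wrist force passes 120 N, or if a joint passes its speed limit or range.

### The arm

A 6-joint arm with a two-finger parallel gripper is mounted at the origin on a cart in front of the work surface, level with it; the furniture and walls round the work are solid. World frame = base frame: x ahead of the robot, y to its left, z up, the work surface at z = 0. Lengths are in m, angles in rad, forces in N, time in s.
With the tool pointing down it reaches from about 0.325 to 0.85 m from the base axis. Payload 15.5 kg.
Tool frame: the origin (TCP) lies at the very end of the fingers, on their centre line; the grasp point (between the pads) lies 19 mm behind it; z points along the fingers, y is the line along which they close (so a half turn about z gives the same grasp; the last joint's range is limited). The gripper opens to 91 mm and grips with 3 to 60 N. Pads are 32 mm wide; open, the fingers measure 118 mm over their backs; the gripper's body (76 mm by 178 mm) begins 60 mm behind the grasp point.
Start: joints at [1.159, 0.494, 1.345, -0, 1.302, -0.096], TCP at [0.195, 0.594, 0.214] pointing down, gripper open.
Joint ranges: [-2.91, 2.91], [-0.82, 2.16], [0.22, 2.67], [-1.22, 4.37], [0.12, 2.79], [-3.08, 3.08]. Speed limits (rad/s): [1.89, 1.89, 2.57, 3.01, 3.01, 3.01].

### API

Orientations are given as a rotation vector (axis times angle).
In Python, from workcell import ctrl gives the robot as it stands.
- The arm moves only by the tool move_arm, never from a script. Its argument "targets" is a list that holds one entry, the list of rows, each a list of 5 numbers: the finger opening in mm, from 0 to 91.2, then the shift along the tool's x, y, z in mm, then the turn about the tool's z in units of 6 degrees (1.0 is 6 degrees). In form: [[[jaw, dx, dy, dz, roll], ...]]. A call has 1 to 10 rows; each row shifts and turns the commanded pose from where the row before left it, along the tool's axes as they then stand; what a row does not reach is not made up. A row lasts 1/12 s, in which the tool goes at most 41.7 mm and 7.16 degrees, less where a joint would pass 70% of its speed; a pose out of reach is approached as far as the arm can. A call with a gripper value outside its range is refused whole. The fingers move at their own pace and stop on an object; "grip_force" is the grip in N (left out, the last holds). Time passes only in rows, so rows that do not move let the fingers close. It gives the time, the measured TCP pose, the force, the opening and the grip force at its end, in the units of the state.
- ctrl.state(): the state, without advancing time (a new reading comes with each control period).
- ctrl.camera(name): name is "scene" or "top"; returns the picture (420x560x3 uint8, red, green, blue); there is no depth.
- ctrl.calibration(name): a dict with "vertical_fov" (degrees; the focal length in pixels is half the picture's height over the tangent of half this angle, whatever the lens; pixels are square), "cx", "cy" (the principal point, pixels), "R" (3x3) and "t" (3): a world point X has camera coordinates R X + t. Camera axes: x right, y down, z forward; pixel columns grow to the right and rows downward; lengths in m; the calibration is good to about 2 mm. A picture is of the moment at which its call begins. calibration takes no time and is no camera call.
- ctrl.close_job(): hands the job in; it is judged then, once.
Trained networks look in the newest picture that a camera, given by its name, has taken for a name from the list of things; names that differ only in an ending like _2 or _b are one class to them, and where a whole thing is asked for, a point or a joint stands for the part that bears it (a point fixed in the world has none). Each returns a list of dicts, best first, with "score" (0 to 1); they miss things now and then, are a little off and sometimes report something else, mostly with a low value. They report only what shows in the picture. A call takes as long as a camera call. They do not tell look-alikes from the thing itself.
- ctrl.outline_of(thing, camera): "region" (420x560 bool, what is visible of it) and "rect" ([left, top, right, bottom] in pixels, round what is visible of it).
- ctrl.place_of(thing, camera): "xy" ([column, row] in pixels: a listed point, or the origin of a listed thing).
The state is a dict: "t": time; "joint_positions": joint angles; "qvel": joint speeds; "joint_efforts": joint torques, N m; "position": TCP position; "tool_rot": TCP orientation; "ft_force": force on the tool from outside, world axes, zero at the start; "moment": the same for the moment, N m; "opening": finger opening in m; "grasp_force": force on a finger pad.
Only numpy, scipy, OpenCV 4.12 (cv2) and the standard library are available. Lean on these libraries where they do the work, as an engineer would, in place of code of your own. Each camera call takes 0.05 s, during which the arm holds its last target. There are 200 camera calls.

## Working session

There is one attempt and no reset: what is moved stays moved. The work goes in short steps, Python scripts to look and compute and a tool call to move; the robot and the scene stay as the last step left them, time stands still between calls to the robot, and variables do not carry over. Pictures are saved under pics/ and viewed, at most 10 in all, crops included, and the job is handed in when it is done.

Besides the shell and the picture viewer there is one more tool, called after "Request:" as a command line: name --argument value ..., lists and objects as JSON in quotes. move_arm: Moves the arm, as the interface text tells. Its arguments: {"type":"object","properties":{"targets":{"type":"array"},"grip_force":{"type":"number"}},"required":["targets"]}

```bash
mkdir -p pics
cat > h.py <<'E'
import numpy as np, cv2
from workcell import ctrl
def ray(cam,xy):
    c=ctrl.calibration(cam); f=210/np.tan(np.radians(c["vertical_fov"])/2)
    R=np.array(c["R"]);t=np.array(c["t"])
    return -R.T@t, R.T@np.array([(xy[0]-c["cx"])/f,(xy[1]-c["cy"])/f,1])
def at_z(cam,xy,z):
    o,d=ray(cam,xy); return o+d*(z-o[2])/d[2]
def two(a,b):
    (o1,d1),(o2,d2)=ray("top",a),ray("scene",b)
    s=np.linalg.lstsq(np.c_[d1,-d2],o2-o1,rcond=None)[0]
    p,q=o1+s[0]*d1,o2+s[1]*d2
    return (p+q)/2,np.linalg.norm(p-q)
def proj(cam,X):
    c=ctrl.calibration(cam); f=210/np.tan(np.radians(c["vertical_fov"])/2)
    v=np.array(c["R"])@X+np.array(c["t"]); return [c["cx"]+f*v[0]/v[2],c["cy"]+f*v[1]/v[2]]
def save(name,im): cv2.imwrite("pics/"+name,im[:,:,::-1])
E
cat > a.py <<'E'
from h import *
np.set_printoptions(precision=4,suppress=True)
ims={c:ctrl.camera(c) for c in("top","scene")}
save("both.png",cv2.resize(np.vstack([ims["top"],ims["scene"]]),(450,600*1125//1000)) if 0 else cv2.resize(np.hstack([ims["top"],ims["scene"]]),(800,300)))
save("top.png",ims["top"]);save("scene.png",ims["scene"])
for th in("tray_mid","cover_1","flux_jar","solder_tin","bench_block","dropper_bottle"):
    for c in("top","scene"):
        for d in ctrl.place_of(th,c)[:6]:
            print(th,c,np.round(d["xy"],1),round(d["score"],2),at_z(c,d["xy"],{"tray_mid":.033,"cover_1":.024}.get(th,0)))
s=ctrl.state();print(s["t"],s["position"],s["tool_rot"],s["ft_force"],s["opening"])
E
python3 a.py
```

```text
tray_mid top [266.6 213.1] 0.74 [ 0.5696 -0.0128  0.033 ]
tray_mid scene [262.2 237.5] 0.87 [ 0.5714 -0.0082  0.033 ]
tray_mid scene [348.1 261.5] 0.53 [ 0.4198 -0.1053  0.033 ]
cover_1 top [174.2 186.7] 0.93 [0.6388 0.2418 0.024 ]
cover_1 top [252.  196.2] 0.87 [0.6172 0.0284 0.024 ]
cover_1 top [289.8 202.2] 0.82 [ 0.6028 -0.0751  0.024 ]
cover_1 top [281.2 233.6] 0.63 [ 0.5162 -0.0532  0.024 ]
cover_1 top [244.  230.2] 0.6 [0.5232 0.0469 0.024 ]
cover_1 top [389.3 223.3] 0.57 [ 0.5507 -0.3453  0.024 ]
cover_1 scene [292.3 246.8] 0.94 [ 0.5248 -0.0504  0.024 ]
cover_1 scene [233.5 234.8] 0.77 [0.6223 0.031  0.024 ]
cover_1 scene [252.1 254. ] 0.68 [0.5396 0.0317 0.024 ]
cover_1 scene [386.5 215.8] 0.68 [ 0.5352 -0.3094  0.024 ]
cover_1 scene [278.7 220.9] 0.66 [ 0.6297 -0.0822  0.024 ]
cover_1 scene [128.4 266. ] 0.63 [0.6115 0.2483 0.024 ]
flux_jar top [220.6 181.2] 0.52 [0.6637 0.1193 0.    ]
flux_jar scene [224.4 221.9] 0.7 [0.7218 0.0059 0.    ]
flux_jar scene [191.1 247.3] 0.59 [0.655  0.1121 0.    ]
flux_jar scene [347.8 259.8] 0.46 [ 0.4628 -0.1431  0.    ]
solder_tin top [310.4 256.8] 0.75 [ 0.4575 -0.1343  0.    ]
solder_tin scene [349.1 260.4] 0.62 [ 0.4598 -0.144   0.    ]
bench_block top [290.3 169.3] 0.92 [ 0.7032 -0.0762  0.    ]
bench_block top [266.4 215.8] 0.51 [ 0.5679 -0.0119  0.    ]
bench_block scene [259.7 218. ] 0.45 [ 0.7004 -0.074   0.    ]
dropper_bottle top [259.  161.6] 0.66 [0.7237 0.0131 0.    ]
dropper_bottle scene [227.  221.4] 0.81 [ 0.7212 -0.0003  0.    ]
0.7 [0.1947 0.5939 0.2139] [ 0.4956  3.1023 -0.0001] [0.4608 0.7601 0.9263] 0.09120491010023134
```

Run:
```python
import cv2,numpy as np
t=cv2.imread("pics/top.png")[130:290,150:420];s=cv2.imread("pics/scene.png")[190:310,100:420]
cv2.imwrite("pics/c1.png",np.vstack([cv2.resize(t,(540,320),interpolation=3),cv2.resize(s,(540,203),interpolation=3)]))
cv2.imwrite("pics/c2.png",cv2.resize(cv2.imread("pics/top.png")[160:265,200:340],(800,600),interpolation=cv2.INTER_CUBIC))
```

```text
(no output)
```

View pics/top.png

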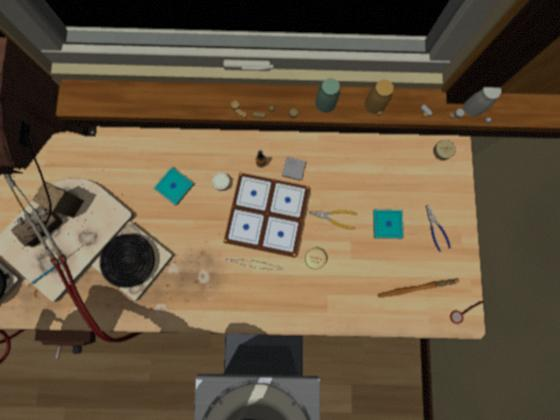

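View pics/scene.png

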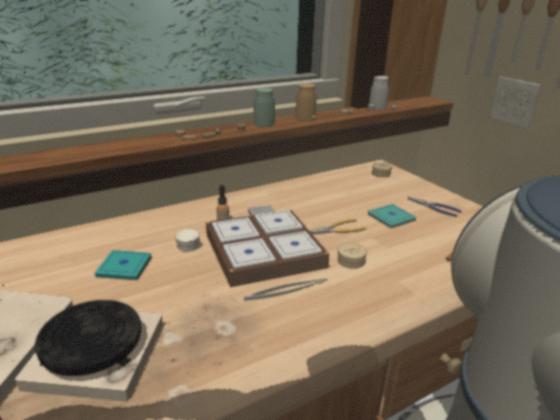

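View pics/c2.png

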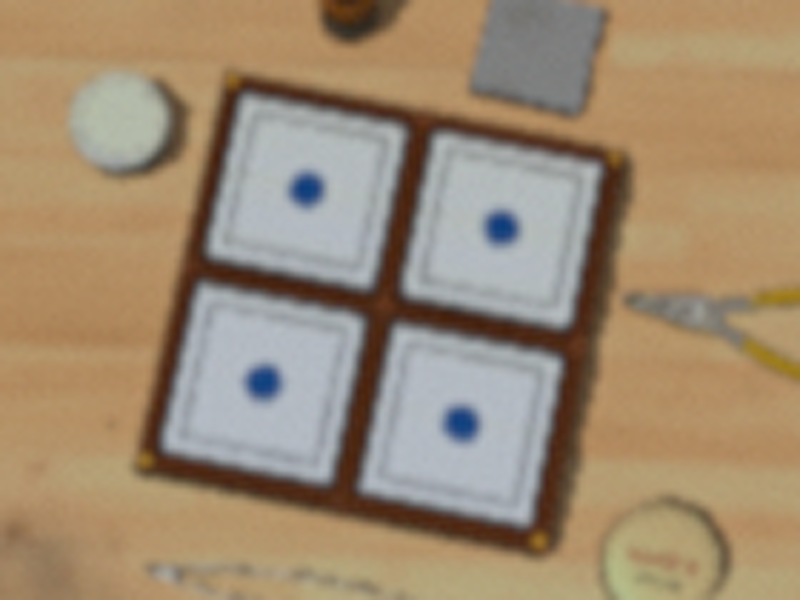

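The top view shows the tray at about (267,214), with four pale covers whose blue dots are near (254,193), (288,200), (246,227) and (281,234). The turquoise look-alikes at (174,186) and (389,223) lie outside the tray, so I leave them out. Next I measure the dots in both views.

```bash
cat > b.py <<'E'
from h import *
np.set_printoptions(precision=4,suppress=True)
def dots(cam,box):
    im=cv2.imread(f"pics/{cam}.png").astype(float); x0,y0,x1,y1=box
    w=im[y0:y1,x0:x1,0]-im[y0:y1,x0:x1,2]
    m=(w>45).astype(np.uint8); n,l,st,ce=cv2.connectedComponentsWithStats(m)
    out=[]
    for i in range(1,n):
        if st[i,4]<6: continue
        ys,xs=np.nonzero(cv2.dilate((l==i).astype(np.uint8),np.ones((3,3)))); k=np.clip(w[ys,xs]-25,0,None)
        out.append([x0+(xs*k).sum()/k.sum(),y0+(ys*k).sum()/k.sum(),st[i,4]])
    return np.array(out)
T=dots("top",(225,170,312,258));S=dots("scene",(205,205,328,282));print(T);print(S)
P=[]
for a in T:
    e=[(two(a,b)[1],i) for i,b in enumerate(S)]
    p0=np.array(proj("scene",at_z("top",a,.037)));i=np.argmin([np.hypot(*(b[:2]-p0)) for b in S])
    p,g=two(a,S[i]);print(a[:2],S[i][:2],p,g,at_z("top",a,.036),at_z("scene",S[i],.036));P.append(at_z("top",a,.036)[:2]/2+at_z("scene",S[i],.036)[:2]/2)
P=np.array(P);print(P.mean(0),[np.linalg.norm(P[i]-P[j])for i,j in((0,1),(0,2),(0,3),(1,2),(1,3),(2,3))])
E
python3 b.py
```

```text
[[253.2203 192.6898  24.    ]
 [287.2812 199.4266  25.    ]
 [245.6811 226.4647  28.    ]
 [280.2655 233.6872  29.    ]]
[[248.3082 251.0729  11.    ]]
[253.2203 192.6898] [248.3082 251.0729] [ 0.6271  0.0134 -0.0194] 0.03459721597664129 [0.6242 0.0247 0.036 ] [0.5354 0.042  0.036 ]
[287.2812 199.4266] [248.3082 251.0729] [ 0.6422 -0.0461 -0.0526] 0.05793147747212288 [ 0.6078 -0.0676  0.036 ] [0.5354 0.042  0.036 ]
[245.6811 226.4647] [248.3082 251.0729] [0.532  0.0426 0.0379] 0.002164875721745669 [0.5317 0.0418 0.036 ] [0.5354 0.042  0.036 ]
[280.2655 233.6872] [248.3082 251.0729] [ 0.5393 -0.0112  0.0155] 0.09096691360468295 [ 0.5144 -0.0505  0.036 ] [0.5354 0.042  0.036 ]
[0.5525 0.0146] [np.float64(0.04691035940561426), np.float64(0.04707203895026538), np.float64(0.0665601119752864), np.float64(0.06666263614079274), np.float64(0.04747209461200508), np.float64(0.0469505999949872)]
```

```bash
sed -i 's/>45/>th/;s/def dots(cam,box)/def dots(cam,box,th=45)/;s/-25,0/-th+20,0/;s/205,328,282))/205,328,282),22)/;s/<6: c/<4: c/' b.py; python3 b.py
python3 - <<'E'
from h import *
for c in("top","scene"): print(c,-np.array(ctrl.calibration(c)["R"]).T@np.array(ctrl.calibration(c)["t"]))
E
```

```text
[[253.2203 192.6898  24.    ]
 [287.2812 199.4266  25.    ]
 [245.6811 226.4647  28.    ]
 [280.2655 233.6872  29.    ]]
[[277.6748 219.7827  16.    ]
 [234.7698 227.8053  19.    ]
 [294.5005 243.0243  22.    ]
 [248.3418 251.0375  29.    ]]
[253.2203 192.6898] [234.7698 227.8053] [0.6244 0.0255 0.0378] 0.0021683917929418766 [0.6242 0.0247 0.036 ] [0.6281 0.0249 0.036 ]
[287.2812 199.4266] [277.6748 219.7827] [ 0.6072 -0.0667  0.0413] 0.0019401772490228108 [ 0.6078 -0.0676  0.036 ] [ 0.6162 -0.0711  0.036 ]
[245.6811 226.4647] [248.3418 251.0375] [0.532  0.0426 0.038 ] 0.002112959218275108 [0.5317 0.0418 0.036 ] [0.5355 0.0419 0.036 ]
[280.2655 233.6872] [294.5005 243.0243] [ 0.5147 -0.0496  0.0382] 0.0020521975396153233 [ 0.5144 -0.0505  0.036 ] [ 0.5184 -0.0509  0.036 ]
[ 0.572  -0.0133] [np.float64(0.09527426755983323), np.float64(0.09415211252072526), np.float64(0.13325051309600575), np.float64(0.13609835257204694), np.float64(0.09741728089831163), np.float64(0.09411891665063225)]
top [ 0.38634422 -0.03021234  1.04879322]
scene [-0.11266134  0.37951413  0.49690461]
```

The dot heights triangulate to 38, 41, 38 and 38 mm. That points to the cover at (0.607, -0.067), so I test it first. To get there I turn to line up with the tray, close the fingers and travel high.

Request:
move_arm --targets '[[[0,0,0,0,-0.64],[0,0,0,0,-0.64],[0,-15,-17,0,0],[0,-25,-29,0,0],[0,-25,-29,0,0],[0,-25,-29,0,0],[0,-25,-29,0,0],[0,-25,-29,0,0],[0,-25,-29,0,0],[0,-25,-29,0,0]]]' --grip_force 10

```text
t: 1.53
position: [0.3421, 0.3414, 0.2141]
tool_rot: [0.286, 3.128, 0.0]
ft_force: [1.4, -0.3, 0.0]
opening: 0.0272
grasp_force: 0.0
```

Request:
move_arm --targets '[[[0,-25,-29,0,0],[0,-25,-29,0,0],[0,-25,-29,0,0],[0,-25,-29,0,0],[0,-25,-29,0,0],[0,-25,-29,0,0],[0,-25,-29,0,0],[0,-25,-29,0,0],[0,-25,-29,0,0],[0,-25,-29,0,0]]]'

```text
t: 2.37
position: [0.5354, 0.0104, 0.2141]
tool_rot: [0.287, 3.128, 0.0]
ft_force: [1.4, 0.4, 0.6]
opening: 0.0003
grasp_force: 0.0
```

```bash
cat > g.py <<'E'
from h import *
from scipy.spatial.transform import Rotation as Ro
import sys
np.set_printoptions(precision=4,suppress=True)
s=ctrl.state();R=Ro.from_rotvec(s["tool_rot"]).as_matrix();p=np.array(s["position"])
print(s["t"],p,"F",np.array(s["ft_force"]),"op",s["opening"],"tool y",R[:,1])
mid=np.array([.5697,-.0121]);ty=np.array([.182,.983]);tx=np.array([.983,-.182])
print("tray coords mm",(p[:2]-mid)@tx*1e3,(p[:2]-mid)@ty*1e3)
if len(sys.argv)>1:
    a,b,z=map(float,sys.argv[1:]);X=np.r_[mid+tx*a/1e3+ty*b/1e3,z/1e3]
    print("need tool mm",R.T@(X-p)*1e3,"yaw off deg",np.degrees(np.arctan2(R[1,1],R[0,1])-np.arctan2(.983,.182)))
E
python3 g.py 47 -76 60
```

```text
2.3667 [0.5354 0.0104 0.2141] F [1.444  0.3843 0.5692] op 0.00028133828153200627 tool y [0.182  0.9833 0.0001]
tray coords mm -37.82683035005959 15.919696338827665
need tool mm [-84.7584 -91.9184 154.1163] yaw off deg 0.0036793354878646377
```

Request:
move_arm --targets '[[[0,-20,-23,0,0],[0,-22,-24,0,0],[0,-22,-24,10,0],[0,-21,-21,25,0],[0,0,0,35,0],[0,0,0,35,0],[0,0,0,30,0],[0,0,0,15,0],[0,0,0,3,0],[0,0,0,0,0]]]'

```text
t: 3.2
position: [0.6011, -0.0934, 0.0603]
tool_rot: [-0.286, -3.127, -0.0]
ft_force: [0.1, -0.2, 0.2]
opening: -0.0004
grasp_force: 0.0
```

```bash
python3 g.py 47 -76 42
python3 - <<'E'
from h import *
t=ctrl.camera("top")[150:270,190:350];s=ctrl.camera("scene")[190:310,180:340]
save("near.png",np.hstack([cv2.resize(t,(400,300),interpolation=2),cv2.resize(s,(400,300),interpolation=2)]))
E
```

```text
3.2 [ 0.6011 -0.0934  0.0603] F [ 0.0876 -0.2265  0.1809] op -0.00036514899752719033 tool y [0.1817 0.9834 0.0001]
tray coords mm 45.686620363760326 -74.17665336853841
need tool mm [-1.3164 -1.7818 18.2638] yaw off deg 0.021469847570234644
```

View pics/near.png

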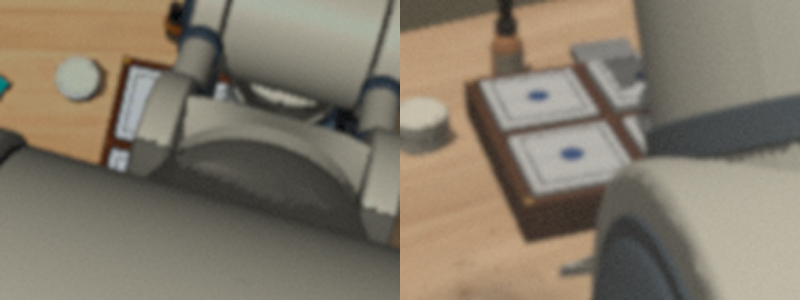

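The arm hides this cover: in both views only the left-hand covers, the jar and the bottle still show, and they have not moved. From here I go by force, coming down in small steps.

Request:
move_arm --targets '[[[0,-1,-2,8,0],[0,0,0,7,0],[0,0,0,2,0],[0,0,0,1,0],[0,0,0,0,0],[0,0,0,0,0]]]'

```text
t: 3.8
position: [0.6022, -0.0956, 0.043]
tool_rot: [0.287, 3.128, -0.0]
ft_force: [0.6, 0.3, 0.3]
opening: 0.0003
grasp_force: 0.0
```

Request:
move_arm --targets '[[[0,0,0,1,0],[0,0,0,0,0],[0,0,0,0,0]]]'

```text
t: 4.05
position: [0.6022, -0.0957, 0.042]
tool_rot: [0.287, 3.128, -0.0]
ft_force: [-0.6, 0.2, 0.5]
opening: 0.0006
grasp_force: 0.0
```

Request:
move_arm --targets '[[[0,0,0,1,0],[0,0,0,0,0],[0,0,0,0,0]]]'

```text
t: 4.3
position: [0.6022, -0.0956, 0.0409]
tool_rot: [-0.287, -3.128, -0.0]
ft_force: [-0.2, 0.2, -0.3]
opening: 0.0005
grasp_force: 0.0
```

Request:
move_arm --targets '[[[0,0,0,1,0],[0,0,0,0,0],[0,0,0,0,0]]]'

```text
t: 4.55
position: [0.6021, -0.0956, 0.0399]
tool_rot: [-0.287, -3.128, -0.0]
ft_force: [0.2, 0.2, -0.4]
opening: 0.0009
grasp_force: 0.0
```

Request:
move_arm --targets '[[[0,0,0,1,0],[0,0,0,0,0],[0,0,0,0,0]]]'

```text
t: 4.8
position: [0.6021, -0.0956, 0.0388]
tool_rot: [-0.287, -3.128, -0.0]
ft_force: [-0.5, 1.2, 0.0]
opening: 0.0007
grasp_force: 0.1
```

Request:
move_arm --targets '[[[0,0,0,0.5,0],[0,0,0,0,0],[0,0,0,0,0]]]'

```text
t: 5.05
position: [0.6021, -0.0957, 0.0384]
tool_rot: [-0.287, -3.128, 0.0]
ft_force: [-0.4, 0.5, 1.1]
opening: 0.0005
grasp_force: 0.2
```

Request:
move_arm --targets '[[[0,0,0,0.5,0],[0,0,0,0,0],[0,0,0,0,0]]]'

```text
t: 5.3
position: [0.6022, -0.0956, 0.0379]
tool_rot: [-0.287, -3.128, -0.0]
ft_force: [-0.2, -0.2, 0.6]
opening: 0.0005
grasp_force: 0.2
```

Request:
move_arm --targets '[[[0,0,0,0.5,0],[0,0,0,0,0],[0,0,0,0,0]]]'

```text
t: 5.55
position: [0.6022, -0.0957, 0.0375]
tool_rot: [0.287, 3.128, -0.0]
ft_force: [-1.9, 0.0, 3.1]
opening: 0.0006
grasp_force: 1.5
```

Request:
move_arm --targets '[[[0,0,0,0.5,0],[0,0,0,0,0],[0,0,0,0,0]]]'

```text
t: 5.8
position: [0.6023, -0.0957, 0.0373]
tool_rot: [0.287, 3.128, -0.0]
ft_force: [-2.2, -0.7, 8.7]
opening: 0.0006
grasp_force: 4.4
```

Run:
```python
from h import *
z=[]
for i in range(10): ctrl.camera("scene"); s=ctrl.state(); z.append(list(s["ft_force"])+list(s["moment"]))
print(np.mean(z,0).round(2),s["position"])
```

```text
[-2.19 -0.77  8.61 -0.07  0.38  0.02] [ 0.60227752 -0.09572485  0.03730982]
```

The fingers touched at 39 mm, the cover gave about 1.5 mm under less than 1 N, and then it met a hard stop. It rocks, which matches the vision. I now lift, centre over it and press.

Request:
move_arm --targets '[[[0,0,0,-4,0],[0,0,0,-6,0],[0,0,14,0,0],[0,0,15,0,0],[0,0,0,4,0],[0,0,0,2,0],[0,0,0,1,0],[0,0,0,1,0],[0,0,0,0,0],[0,0,0,0,0]]]'

```text
t: 7.13
position: [0.6072, -0.0668, 0.0389]
tool_rot: [-0.287, -3.128, -0.001]
ft_force: [-1.4, 3.9, 5.8]
opening: 0.0005
grasp_force: 2.7
```

```bash
python3 g.py 47 -47 38
```

```text
7.1333 [ 0.6072 -0.0668  0.0389] F [-1.3958  3.882   5.7774] op 0.0005247490502472814 tool y [0.182  0.9833 0.0005]
tray coords mm 46.87409233939546 -46.97690362420484
need tool mm [-0.0988  0.004   0.9105] yaw off deg 0.004000311507891519
```

Request:
move_arm --targets '[[[0,0,0,0.6,0],[0,0,0,0,0],[0,0,0,0,0]]]'

```text
t: 7.38
position: [0.6072, -0.0668, 0.0385]
tool_rot: [-0.287, -3.128, -0.001]
ft_force: [-0.8, 4.1, 7.9]
opening: 0.0006
grasp_force: 4.2
```

Request:
move_arm --targets '[[[0,0,0,0.6,0],[0,0,0,0,0],[0,0,0,0,0]]]'

```text
t: 7.63
position: [0.6073, -0.0668, 0.0379]
tool_rot: [-0.287, -3.128, -0.001]
ft_force: [-2.0, 6.5, 9.2]
opening: 0.0001
grasp_force: 4.7
```

Request:
move_arm --targets '[[[0,0,0,0.6,0],[0,0,0,0,0],[0,0,0,0,0]]]'

```text
t: 7.88
position: [0.6073, -0.0668, 0.0374]
tool_rot: [-0.287, -3.128, -0.001]
ft_force: [-3.0, 5.5, 9.5]
opening: 0.0005
grasp_force: 4.9
```

Request:
move_arm --targets '[[[0,0,0,0.7,0],[0,0,0,0,0],[0,0,0,0,0]]]'

```text
t: 8.13
position: [0.6073, -0.0667, 0.0367]
tool_rot: [-0.287, -3.128, -0.001]
ft_force: [-1.6, 6.5, 10.4]
opening: 0.0004
grasp_force: 4.9
```

Request:
move_arm --targets '[[[0,0,0,0.7,0],[0,0,0,0,0],[0,0,0,0,0]]]'

```text
t: 8.38
position: [0.6073, -0.0666, 0.0361]
tool_rot: [-0.287, -3.128, -0.001]
ft_force: [-2.4, 6.1, 12.4]
opening: 0.0006
grasp_force: 5.8
```

Request:
move_arm --targets '[[[0,0,0,0.5,0],[0,0,0,0,0],[0,0,0,0,0]]]'

```text
t: 8.63
position: [0.6073, -0.0666, 0.0359]
tool_rot: [0.287, 3.128, 0.001]
ft_force: [-3.3, 6.5, 17.7]
opening: 0.0007
grasp_force: 8.8
```

It reached 36 mm and went stiff. One more small press, then I retreat.

Request:
move_arm --targets '[[[0,0,0,0.4,0],[0,0,0,0,0],[0,0,0,0,0],[0,0,0,0,0]]]'

```text
t: 8.97
position: [0.6074, -0.0667, 0.0358]
tool_rot: [0.287, 3.128, 0.001]
ft_force: [-5.9, 7.8, 23.3]
opening: 0.0001
grasp_force: 11.6
```

Request:
move_arm --targets '[[[0,0,0,-2,0],[0,0,0,-8,0],[0,0,0,-30,0],[0,0,0,-40,0],[0,0,0,-40,0],[0,0,0,-30,0],[0,20,30,0,0],[0,24,30,0,0],[0,24,30,0,0],[0,24,30,0,0]]]'

```text
t: 9.8
position: [0.5378, 0.0684, 0.1852]
tool_rot: [0.288, 3.128, -0.0]
ft_force: [1.6, 1.3, -0.0]
opening: 0.0003
grasp_force: 0.0
```

Request:
move_arm --targets '[[[0,24,30,0,0],[0,24,30,0,0],[0,24,30,0,0],[0,24,30,0,0],[0,24,30,0,0],[0,24,30,0,0],[0,24,30,0,0],[0,24,30,0,0],[0,12,15,0,0],[0,0,0,0,0]]]'

```text
t: 10.63
position: [0.3827, 0.3583, 0.1851]
tool_rot: [-0.282, -3.129, -0.001]
ft_force: [0.4, -0.1, 0.2]
opening: 0.0006
grasp_force: 0.0
```

```bash
python3 g.py; python3 a.py >/dev/null; python3 b.py
python3 - <<'E'
import cv2,numpy as np
t=cv2.imread("pics/top.png")[155:275,190:350];s=cv2.imread("pics/scene.png")[190:310,180:340]
cv2.imwrite("pics/after.png",np.hstack([cv2.resize(t,(400,300),interpolation=2),cv2.resize(s,(400,300),interpolation=2)]))
E
```

```text
10.6333 [0.3827 0.3583 0.1851] F [ 0.4335 -0.1137  0.1613] op 0.0005557225999655482 tool y [0.1787 0.9839 0.0007]
tray coords mm -251.2712560836293 330.10433587777027
[[253.2311 192.6927  24.    ]
 [287.3814 199.6853  27.    ]
 [245.6834 226.46    28.    ]
 [280.2733 233.6916  29.    ]]
[[277.5956 221.0436  17.    ]
 [234.7832 227.7916  21.    ]
 [294.4965 242.9965  23.    ]
 [248.3387 251.0305  33.    ]]
[253.2311 192.6927] [234.7832 227.7916] [0.6244 0.0255 0.0378] 0.0021747932871065963 [0.6242 0.0247 0.036 ] [0.6282 0.0249 0.036 ]
[287.3814 199.6853] [277.5956 221.0436] [ 0.6073 -0.0669  0.0381] 0.0023755586856626315 [ 0.607  -0.0679  0.036 ] [ 0.6114 -0.0681  0.036 ]
[245.6834 226.46  ] [248.3387 251.0305] [0.532  0.0426 0.038 ] 0.0021188028159669216 [0.5317 0.0418 0.036 ] [0.5356 0.0419 0.036 ]
[280.2733 233.6916] [294.4965 242.9965] [ 0.5147 -0.0496  0.0382] 0.0020897431555461825 [ 0.5144 -0.0505  0.036 ] [ 0.5185 -0.0509  0.036 ]
[ 0.5714 -0.013 ] [np.float64(0.09431824717947408), np.float64(0.09415510061189962), np.float64(0.13322782154907456), np.float64(0.13337481510906576), np.float64(0.09441609511862539), np.float64(0.09414392389861358)]
```

View pics/after.png

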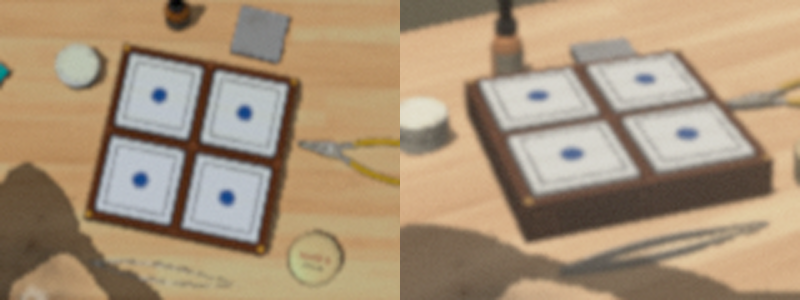

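All four dots now stand at the same height (37.8 to 38.2 mm), and the covers look level in both views. The jar, tin, block and bottle are where they were, and the arm is clear.

```bash
python3 -c "
from workcell import ctrl
print(ctrl.close_job())"
```

```text
the job is handed in; nothing more can be done
None
```

The loose cover was the one at about (0.607, -0.067): it rocked under a light edge press, then went home under about 23 N on its middle (a little over the suggested 18 to 20 N); all four covers now measure level, the bystanders are unmoved, and I handed the job in with the arm clear (no verdict came back).

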